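Pin the canister clamp, then bayonet the gas regulator on and hold it open

ROBOT

A 6-joint arm with a two-finger parallel gripper is mounted at the origin on the work surface. World frame = base frame: x ahead of the robot, y to its left, z up, the work surface at z = 0. Lengths are in mm, angles in degrees, forces in N, time in s.
With the tool pointing down it reaches from about 300 to 850 mm from the base axis. Payload 4.2 kg.
Tool frame: the origin (TCP) lies midway between the tips of the shut fingers; the grasp point (between the pads) lies 19 mm behind it; z points along the fingers, x is the direction in which the jaws open and shut, and the axes are right-handed (so a half turn about z gives the same grasp; the last joint's range is limited). The gripper opens to 91 mm and grips with 3 to 60 N. Pads are 32 mm wide; open, the fingers measure 118 mm over their backs; the gripper's body (76 mm by 178 mm) begins 60 mm behind the grasp point.
Start: joints at [71.62, 18.312, 89.639, -0, 72.044, -1.146], TCP at [170.366, 549.198, 213.976] pointing down, gripper open.
Joint ranges: [-177.97, 177.97], [-48.28, 115.42], [12.27, 149.76], [-77.06, 257.06], [2.81, 150.46], [-146.56, 146.56]. Speed limits (degrees/s): [147.25, 147.25, 180, 180, 180, 180].

INTERFACE

Orientations are given as [roll, pitch, yaw] about the fixed x, y, z axes, in that order (R = Rz(yaw) Ry(pitch) Rx(roll)).
In Python, from workcell import env gives the robot as it stands. The module is installed in compiled form; this text tells all that it offers.
- The arm moves only by the tool drive_tool, never from a script. Its argument "series" is a list of rows, each a list of 3 entries, a list of its own where there are three numbers: the closure, from 0 (fully open) to 1 (shut), then the shift along the tool's x, y, z in mm, then the turn, a rotation vector about the tool's x, y, z in rad. In form: [[gripper, [dx, dy, dz], [rx, ry, rz]], ...]. A call has exactly 5 rows; each row is the pose to reach, as a shift and turn from the pose commanded when the call began, along the tool's axes at that moment; what a row does not reach only later rows make up. A row lasts 1/10 s, in which the tool goes at most 50 mm and 8.59 degrees, less where a joint would pass 70% of its speed; a pose out of reach is approached as far as the arm can. A call with a gripper value outside its range is refused whole. The fingers move at their own pace and stop on an object; "squeeze" is the grip in N (left out, the last holds). Time passes only in rows, so rows that repeat a pose let the fingers close, or fill a call up. It gives the time, the measured TCP pose, the force and the opening at its end, in the units of the state.
- env.state(): the state, without advancing time (a new reading comes with each control period).
- env.grab_frame(name): name is "side" or "top" or "wrist"; returns a dict with "image" (420x560x3 uint8, red, green, blue), "K" (3x3 intrinsics, pixels), "k1" (the pictures are not rectified: a ray, as slopes to the right and down, at radius r is drawn at 1 + k1 r^2 times it, then the intrinsics apply), "origin" and "orientation" of the camera in the world. Camera axes: x right, y down, z forward; pixel columns grow to the right and rows downward; lengths in mm; the calibration is good to about 2 mm. A picture is of the moment at which its call begins. There is no depth.
- env.job_done(): hands the job in, once; it reports no verdict.
The state is a dict: "time_s": time; "qpos": joint angles; "qvel": joint speeds; "effort": joint torques, N m; "ee_pos": TCP position; "ee_rot": TCP orientation; "force": force on the tool from outside, world axes, zero at the start; "torque": the same for the moment, N m; "gripper_width": finger opening in mm.
Only numpy, scipy, OpenCV 4.12 (cv2) and the standard library are available. Lean on these libraries where they do the work, as an engineer would, in place of code of your own. Each camera call takes 0.05 s, during which the arm holds its last target.

TASK

Lock the clamp round the green gas canister: take the red-handled lock pin from the grey block, push it down through the fork and lug holes until its head sits on the fork, and let go. Then take the brass regulator by its square body, set it upright into the canister's bayonet collar with its lugs in the two slots, push it fully down against the valve spring and turn it a quarter turn clockwise (seen from above) to the stop. Finish while still gripping the regulator and pressing it fully down in the turned place, so that the valve stays open, and leave the two adapters in the block and the white simulator box alone.

Things in the scene. Friction and masses are not known exactly. Their poses are not given: they have to be found in the camera images.
- pin_grip (a point): Loose lock pin (60 g), upright in a hole of the grey block: red handle 18 mm across, 41 mm tall, on a steel disc 21 mm across, 3 mm thick, which rests on the block; below it a round-nosed shank 9 mm across, 38 mm long. This point is on the axis half-way up the head, 22 mm above the disc's underside and 60 mm above the tip; z points up the pin.
- rack: Grey block, fixed, 150 (x) x 50 (y) x 44 (z) mm, on the bench; origin at the centre of its underside. Three upright through holes 12 mm across on its x axis at -50, 0 and +50 mm hold the lock pin and the two adapters in any order.
- hose_adapter_mid (a point): Brass hose adapter, loose, to be left in the block: hexagon head 20 mm across flats, 12 mm tall, barbed stem to 34 mm above the block. The point is on its axis 6 mm above the block's top.
- cone_adapter_mid (a point): White cone adapter, loose, to be left in the block: round head 22 mm across, 6 mm tall, cone to 30 mm above the block. The point is on its axis 6 mm above the block's top.
- fork_hole (a point): Centre of the upper hole of the clamp's fork, on the ear's top face, 78 mm above the bench (fixed bracket). Ear, lug, ear (6, 10, 6 mm thick; tops 0, 9, 22 mm below this point) have aligned upright holes 12 mm across; ears 32 (x) x 36 (y) mm. Axes: the canister's axis stands 66 mm away along +y; z up. Seated, the pin's disc rests here.
- gate (a joint): Hinged half of the clamp band, with the lug at its end, rad: 0 closed, the lug's hole in line with the fork's (so it starts); grows as it swings open. Turns easily until pinned.
- collar_mouth (a point): Centre of the flat top of the brass bayonet collar (53 mm across) on the fixed canister (66 mm across), 148 mm above the bench. Opening 33 mm across with two slots 12.6 mm wide along +x and -x (white dots), reaching 22 mm from the axis. Below the 5 mm thick rim the lugs turn only clockwise from above, a quarter turn to a stop, where they lie along y (red dots). z up.
- canister: Green canister, fixed in the bracket; origin at the centre of its underside, 8 mm above the bench, axes as collar_mouth. In the turned place a pocket 2 mm deep under the rim keeps the lugs from turning back unless pressed; let go there, the spring lifts the regulator 5.5 mm and the valve shuts.
- valve_stem (a joint): Sprung valve stem (16 mm across) in the middle of the collar, m: 0 up, top 3.5 mm below the collar's mouth; 0.010 when the regulator is fully down. Spring about 5 N at 0, 11.5 N at 0.010.
- regulator_grip (a point): Centre of the square body (30 x 30 mm, 46 tall) of the loose brass regulator (0.3 kg), which stands upright on the bench on its foot, 51 mm below this point. A gauge 40 mm across on the +x side (to 41 mm from the axis), a hose barb on -x (to 35 mm); the flats on +y and -y are free for the fingers; a cap ends 31 mm above. Fully down, this point is 37.5 mm above the collar's mouth. z up.
- regulator_foot (a point): Centre of the underside of the regulator's spigot, axes as regulator_grip. The spigot is 30 mm across and 13.5 mm long, with two lugs at its foot along +x and -x (8 mm wide, 5 mm tall, 41 mm over both, below gauge and barb). Above it a knurled shoulder 48 mm across, whose underside meets the collar's top when fully down.
- simulator_mid (a point): White vital-sign simulator box, loose, 85 (x) x 140 (y) x 36 (z) mm, to be left alone; the point is its centre.

How it is judged (in metres and radians):
On the way, in this order (a step that is already met when the one before it is completed fails the run):
1. the lock pin is down through fork and lug with its head on the fork, and let go (horizontal distance between pin_grip and fork_hole below 0.006 m and z of pin_grip in the frame of fork_hole between 0.018 and 0.0245 m and angle between pin_grip's own z axis and vertical below 0.15 rad and value of joint gate below 0.06 rad and contact force between the fingers and lock_pin below 0.2 N), for 0.2 s.
2. the regulator is upright in the collar with its lugs down in the slots (horizontal distance between regulator_grip and collar_mouth below 0.006 m and z of regulator_grip in the frame of collar_mouth below 0.0475 m and angle between the x axis of regulator_grip and the x axis of collar_mouth, either way round below 0.4 rad).
At the end, for the whole second after the job is handed in: Regulator still gripped (over 2 N), within 3 mm of fully down, stem down over 6.5 mm, upright within 0.08 rad, within 0.15 rad of the quarter-turn stop, within 6 mm of the axis; pin upright in the fork, head within 2.5 mm of it, clamp closed; all through the last second (horizontal distance between regulator_grip and collar_mouth below 0.006 m and z of regulator_grip in the frame of collar_mouth below 0.0405 m and angle between the x axis of regulator_grip and the y axis of collar_mouth, either way round below 0.15 rad and angle between regulator_grip's own z axis and vertical below 0.08 rad and value of joint valve_stem above 0.0065 m and contact force between the fingers and regulator above 2 N and horizontal distance between pin_grip and fork_hole below 0.006 m and z of pin_grip in the frame of fork_hole below 0.0245 m and angle between pin_grip's own z axis and vertical below 0.15 rad and value of joint gate below 0.06 rad); the arm keeps its last pose, push and grip.
It fails at once if an adapter is pulled out or shifted by more than 15 mm (distance of any of hose_adapter_mid, cone_adapter_mid from where it was at the start of the episode above 0.015 m).
It fails at once if the simulator box is pushed by more than 15 mm (distance of simulator_mid from where it was at the start of the episode above 0.015 m).
It also fails if it takes over 64 s, if anything falls off the work surface, if the arm or the gripper's body presses on something with over 40 N, if the wrist force passes 120 N, or if a joint passes its speed limit or range.

## Working session

There is one attempt and no reset: what is moved stays moved. The work goes in short steps, Python scripts to look and compute and a tool call to move; the robot and the scene stay as the last step left them, time stands still between calls to the robot, and variables do not carry over. Pictures are saved under pics/ and viewed, and the job is handed in when it is done.

Besides the shell and the picture viewer there is one more tool, called after "Request:" as name(argument=value, ...) on one line, values as JSON. drive_tool: Moves the arm, as the interface text tells. Its arguments: {"type":"object","properties":{"series":{"type":"array","items":{"type":"array"}},"squeeze":{"type":"number"}},"required":["series"]}

```bash
mkdir -p pics; ls; python3 - <<'E'
from workcell import env
import cv2,numpy as np,pickle
s=env.state()
print(s)
for n in ["side","top","wrist"]:
    f=env.grab_frame(n)
    cv2.imwrite(f"pics/{n}0.png",f["image"][:,:,::-1])
    pickle.dump(f,open(f"pics/{n}0.pkl","wb"))
    print(n,f["K"],f["k1"],f["origin"],f["orientation"])
E
```

```text
pics
{'time_s': 0.0, 'qpos': array([ 7.16167738e+01,  1.83510722e+01,  8.97072813e+01, -1.53702717e-03,
        7.20431480e+01, -1.14598501e+00]), 'qvel': array([-0.0200844 , -0.0884566 , -0.1215616 ,  0.0669719 ,  0.08477144,
        0.08601138]), 'effort': array([-1.66887610e-03, -4.12456763e+01, -2.31975675e+01,  7.23990239e-02,
        4.57939622e-02, -1.45785048e-04]), 'ee_pos': array([170.23613974, 548.6871667 , 213.12005196]), 'ee_rot': array([-1.79999431e+02,  1.01510442e-01,  7.27632345e+01]), 'force': array([-0.48034102,  0.33428104, -0.50535869]), 'torque': array([ 0.08333787, -0.07800831, -0.04582218]), 'gripper_width': 91.1742363798334}
side [[499.35886323   0.         281.2381493 ]
 [  0.         499.35886323 208.90852373]
 [  0.           0.           1.        ]] -0.18154826126835374 [525.27469788 754.58727006 762.53598952] [-132.1182559     0.99782314 -179.5786921 ]
top [[396.16525369   0.         289.75351847]
 [  0.         396.16525369 204.62087428]
 [  0.           0.           1.        ]] -0.06293610556700552 [425.03388201   2.99796757 922.54490506] [-1.69929140e+02  5.66186913e-02 -8.85817667e+01]
wrist [[321.74692057   0.         280.10759004]
 [  0.         321.74692057 211.11564374]
 [  0.           0.           1.        ]] -0.06783514776597388 [103.36758607 570.05785768 384.2127028 ] [1.65512483e+02 6.50036890e-02 7.28211771e+01]
```

View pics/side0.png

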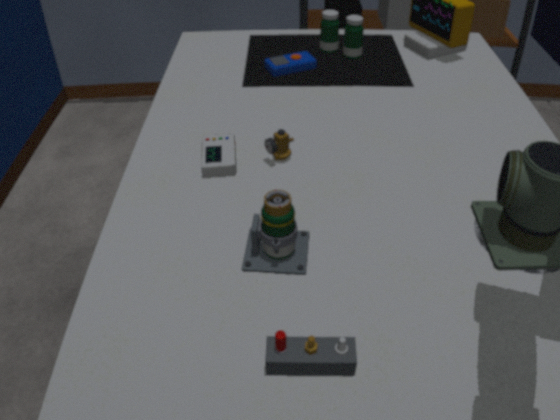

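View pics/top0.png

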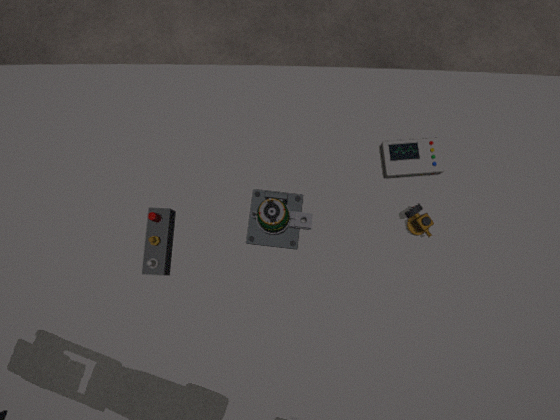

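View pics/wrist0.png

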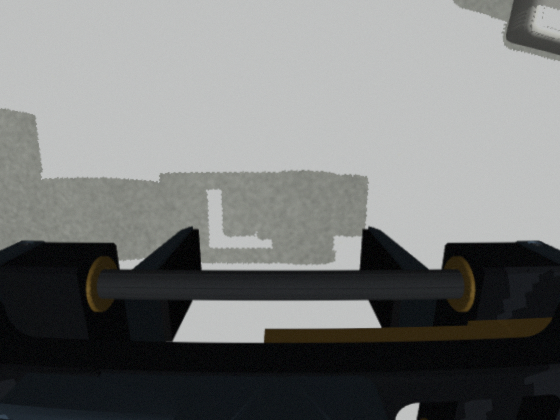

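```bash
cat > h.py <<'E'
import numpy as np,cv2,pickle
from scipy.spatial.transform import Rotation as R
def rot(o): return R.from_euler('xyz',o,degrees=True).as_matrix()
def ray(f,u,v):
    K=f["K"];d=np.array([(u-K[0,2])/K[0,0],(v-K[1,2])/K[1,1]])
    s=d.copy()
    for _ in range(50): s=d/(1+f["k1"]*(s@s))
    return rot(f["orientation"])@np.array([s[0],s[1],1.])
def onz(f,u,v,z):
    r=ray(f,u,v);o=np.array(f["origin"]);return o+r*(z-o[2])/r[2]
def proj(f,P):
    p=rot(f["orientation"]).T@(np.array(P,float)-f["origin"]);s=p[:2]/p[2];s=s*(1+f["k1"]*(s@s));K=f["K"]
    return K[0,0]*s[0]+K[0,2],K[1,1]*s[1]+K[1,2]
def crop(f,x0,y0,w,h,k,name):
    im=f["image"][y0:y0+h,x0:x0+w,::-1]
    im=cv2.resize(im,None,fx=k,fy=k,interpolation=cv2.INTER_CUBIC)
    for i in range(0,w,10):
        cv2.putText(im,str(x0+i),(i*k,10),0,.35,(255,0,255),1); cv2.line(im,(i*k,12),(i*k,18),(255,0,255),1)
    for i in range(0,h,10):
        cv2.putText(im,str(y0+i),(0,i*k+4),0,.35,(255,0,255),1); cv2.line(im,(24,i*k),(30,i*k),(255,0,255),1)
    cv2.imwrite("pics/"+name,im)
def ld(n): return pickle.load(open(f"pics/{n}.pkl","rb"))
def grab(n,tag):
    from workcell import env
    f=env.grab_frame(n);pickle.dump(f,open(f"pics/{n}{tag}.pkl","wb"));cv2.imwrite(f"pics/{n}{tag}.png",f["image"][:,:,::-1]);return f
E
python3 - <<'E'
from h import *
t=ld("top0");s=ld("side0")
crop(t,240,170,90,90,6,"c1.png")
crop(t,375,125,80,120,5,"c2.png")
crop(t,130,195,60,90,6,"c3.png")
crop(s,235,180,90,100,6,"c4.png")
crop(s,255,115,60,60,9,"c5.png")
crop(s,255,320,110,60,7,"c6.png")
E
```

```text
(no output)
```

View pics/c1.png

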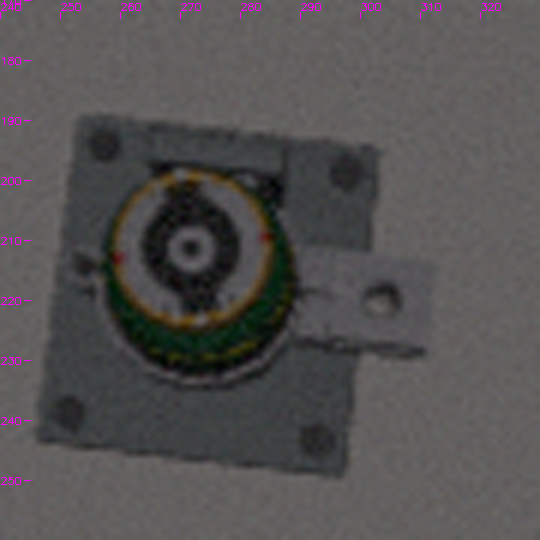

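View pics/c2.png

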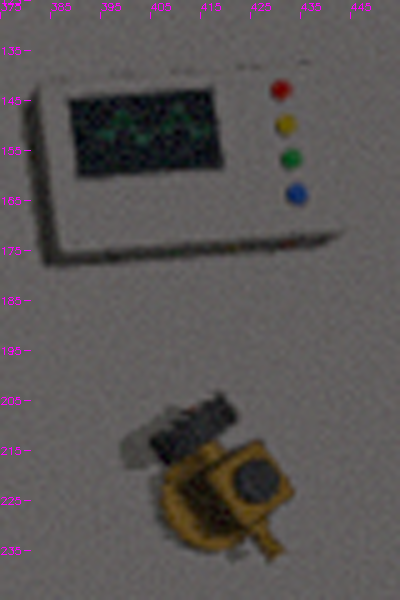

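View pics/c3.png

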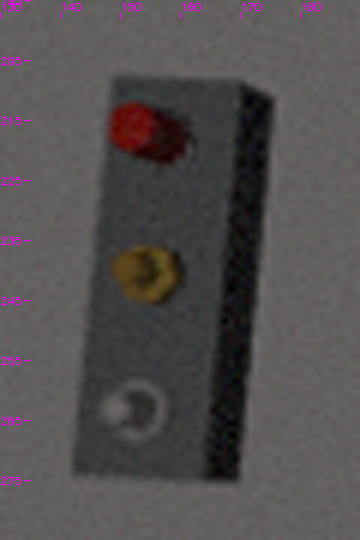

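View pics/c4.png

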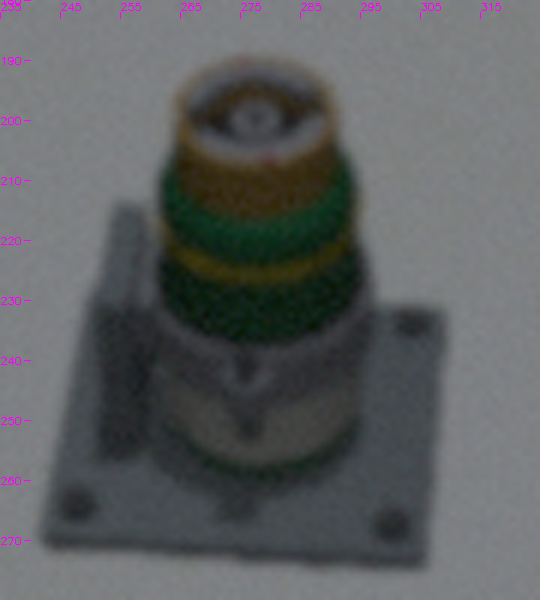

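View pics/c5.png

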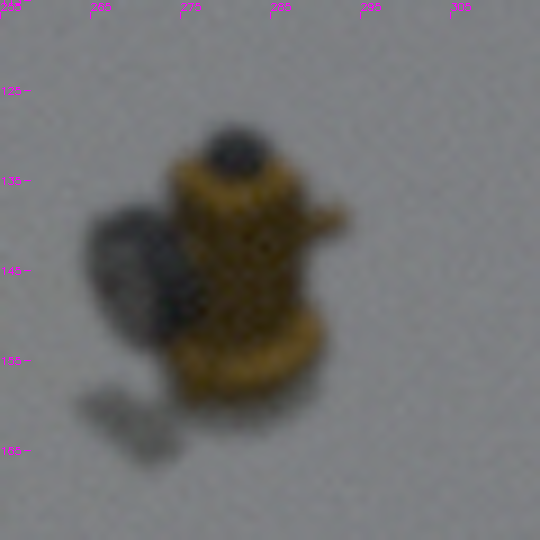

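View pics/c6.png

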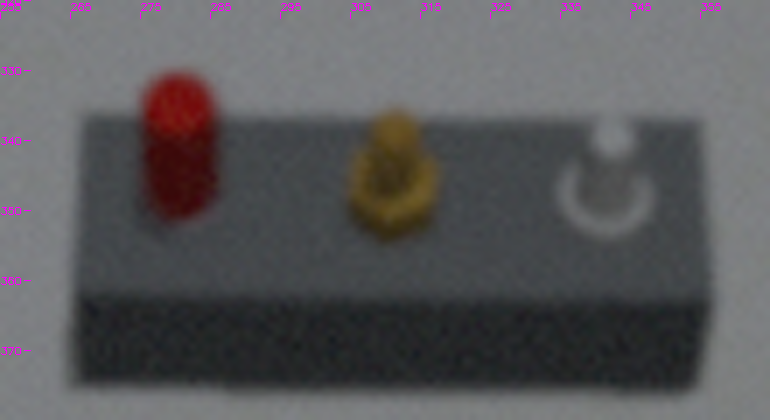

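```bash
python3 - <<'E'
from h import *
t=ld("top0");s=ld("side0")
np.set_printoptions(precision=1,suppress=True)
def T(n,x0,y0,k,x,y): return (x0+(x+.5)/k-.5,y0+(y+.5)/k-.5)
c1=lambda x,y:T(0,240,170,6,x,y);c2=lambda x,y:T(0,375,125,5,x,y);c3=lambda x,y:T(0,130,195,6,x,y)
c4=lambda x,y:T(0,235,180,6,x,y);c5=lambda x,y:T(0,255,115,9,x,y);c6=lambda x,y:T(0,255,320,7,x,y)
def p(l,f,c,z): print(l,onz(f,*c,z))
def tri(l,a,b):
    r1=ray(t,*a);r2=ray(s,*b);o1=np.array(t["origin"]);o2=np.array(s["origin"])
    k=np.linalg.lstsq(np.c_[r1,-r2],o2-o1,rcond=None)[0];P=o1+r1*k[0];Q=o2+r2*k[1];print(l,"tri",(P+Q)/2,"gap",P-Q)
p("collar top",t,c1(191,248),148)
p("collar rim L",t,c1(107,258),148);p("rim R",t,c1(277,237),148)
p("white",t,c1(184,177),148);p("white",t,c1(198,322),148);p("red",t,c1(118,258),148);p("red",t,c1(266,237),148)
p("collar side",s,c4(257,110),148)
p("side slot",s,c4(190,110),148);p("side slot",s,c4(322,106),148)
tri("collar",c1(191,248),c4(257,112))
p("fork",t,c1(383,298),78)
for q in [(79,115),(378,146),(344,478),(37,441)]: p("plate",t,c1(*q),8)
p("pin top",t,c3(131,127),88);p("pin s",s,c6(179,98),88);tri("pin",c3(131,127),c6(179,98))
p("hose",t,c3(147,273),56);p("cone",t,c3(134,409),50)
for q in [(110,76),(243,82),(208,476),(72,472)]: p("rack",t,c3(*q),44)
for q in [(84,115),(703,120),(712,302),(76,297)]: p("rack s",s,c6(*q),44)
p("reg cap",t,c2(257,480),82);p("reg cap s",s,c5(238,155),82);tri("cap",c2(257,480),c5(238,155))
for q in [(262,440),(205,475),(240,525),(295,490)]: p("reg sq",t,c2(*q),74)
p("barb",t,c2(275,553),51);p("gauge",t,c2(195,430),51)
for q in [(38,82),(60,252),(345,235),(315,68)]: p("sim",t,c2(*q),36)
E
```

```text
collar top [549.   43.2 148. ]
collar rim L [545.   70.8 148. ]
rim R [553.4  14.9 148. ]
white [572.8  46.3 148. ]
white [524.4  40.1 148. ]
red [545.   67.1 148. ]
red [553.3  18.5 148. ]
collar side [548.4  44.  148. ]
side slot [569.4  43.7 148. ]
side slot [528.   42.3 148. ]
collar tri [548.8  43.3 146.6] gap [ 0.8 -0.1  0.1]
fork [543.7 -22.6  78. ]
plate [623.3  96.3   8. ]
plate [613.7 -21.7   8. ]
plate [483.6 -11.1   8. ]
plate [494.7 107.2   8. ]
pin top [541.6 303.7  88. ]
pin s [542.1 304.6  88. ]
pin tri [541.9 304.   87.1] gap [-0.3  0.  -0. ]
hose [492.1 304.8  56. ]
cone [442.6 307.7  50. ]
rack [567.  329.3  44. ]
rack [566.  278.2  44. ]
rack [419.2 280.3  44. ]
rack [419.  331.2  44. ]
rack s [566.1 280.1  44. ]
rack s [416.7 283.2  44. ]
rack s [419.1 333.5  44. ]
rack s [566.6 330.5  44. ]
reg cap [ 546.5 -286.9   82. ]
reg cap s [ 545.3 -281.5   82. ]
cap tri [ 546.3 -288.2   77.8] gap [ 1.6 -0.2  0.3]
reg sq [ 565.3 -292.5   74. ]
reg sq [ 549.3 -266.8   74. ]
reg sq [ 527.8 -281.5   74. ]
reg sq [ 543.6 -306.3   74. ]
barb [ 518.4 -304.6   51. ]
gauge [ 573.  -270.2   51. ]
sim [ 739.6 -205.8   36. ]
sim [ 657.5 -214.4   36. ]
sim [ 669.3 -348.7   36. ]
sim [ 750.7 -338.3   36. ]
```

```bash
cat > mv.py <<'E'
import sys,numpy as np
from scipy.spatial.transform import Rotation as R
# commanded pose -> tool-frame shift/turn (tool down)
def plan(p0,y0,p1,y1):
    R0=(R.from_euler('z',y0,degrees=True)*R.from_euler('x',180,degrees=True)).as_matrix()
    d=R0.T@(np.array(p1,float)-p0)
    return np.round(d,1),round(-np.radians(y1-y0),4)
a=[float(v) for v in sys.argv[1:9]]
d,r=plan(a[:3],a[3],a[4:7],a[7]);print("shift",d,"rz",r,"len",np.linalg.norm(d))
E
python3 mv.py 170.366 549.198 213.976 72.766 542 304 160 90
```

```text
shift [-124.1  427.6   54. ] rz -0.3008 len 448.5070456525739
```

Request:
drive_tool(series=[[0,[-8,28,3.5],[0,0,0]],[0,[-20,70,9],[0,0,0]],[0,[-34,117,15],[0,0,0]],[0,[-48,165,21],[0,0,0]],[0,[-62,213.8,27],[0,0,0]]], squeeze=20)

```text
time_s: 0.65
ee_pos: [356.1, 426.1, 186.7]
ee_rot: [-180.0, 0.0, 72.8]
force: [0.1, 0.3, -1.0]
gripper_width: 91.3
```

Request:
drive_tool(series=[[0,[-14,48,6],[0,0,-0.05]],[0,[-28,95,12],[0,0,-0.12]],[0,[-42,145,19],[0,0,-0.2]],[0,[-55,190,24.5],[0,0,-0.26]],[0,[-62.1,213.8,27],[0,0,-0.3008]]])

```text
time_s: 1.15
ee_pos: [543.4, 302.0, 159.0]
ee_rot: [-180.0, 0.1, 90.0]
force: [0.1, 0.3, -1.0]
gripper_width: 90.9
```

```bash
python3 - <<'E'
from h import *
from workcell import env
f=grab("wrist","1");s=env.state();print(s["time_s"],s["ee_pos"],s["ee_rot"],f["origin"],f["orientation"])
E
```

```text
1.2 [545.60421775 300.59088142 158.6160202 ] [1.79898798e+02 1.43814485e-01 8.99359647e+01] [473.38954644 302.50351403 329.98178111] [1.65514656e+02 4.84869303e-02 9.00075670e+01]
```

View pics/wrist1.png

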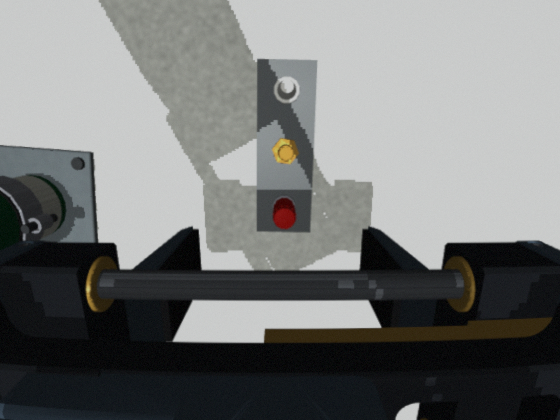

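```bash
python3 - <<'E'
from h import *
from workcell import env
for i in range(3): env.grab_frame("wrist")
f=grab("wrist","2");s=env.state();print(s["time_s"],s["ee_pos"],s["ee_rot"],f["origin"],f["orientation"])
crop(f,240,40,110,110+90,4,"c7.png")
E
```

```text
1.4 [539.99805274 305.07462804 159.87953949] [-1.79933091e+02 -5.41826633e-03  8.99778392e+01] [470.6867327  304.84821874 330.66993792] [ 1.65593387e+02 -1.82112904e-02  8.99549563e+01]
```

View pics/c7.png

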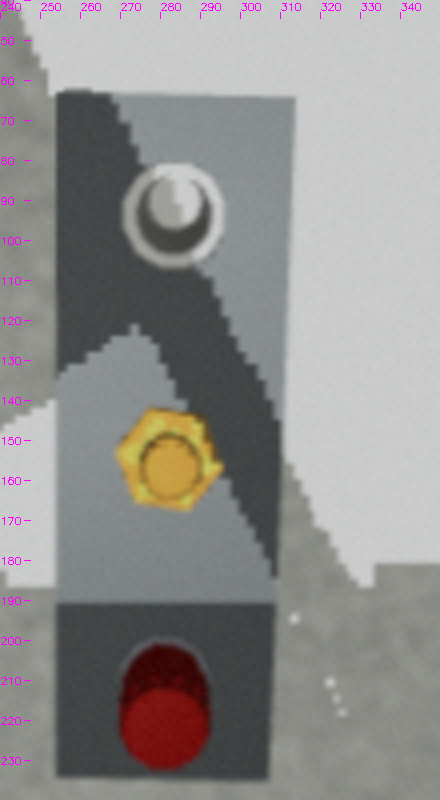

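```bash
python3 - <<'E'
from h import *
from workcell import env
np.set_printoptions(precision=1,suppress=True)
f=ld("wrist2")
T=lambda x,y:(240+(x+.5)/4-.5,40+(y+.5)/4-.5)
print("pin",onz(f,*T(165,728),88)); print("cone",onz(f,*T(173,216),50));print("hose",onz(f,*T(170,460),78))
print("rack",[onz(f,*T(*q),44)[:2] for q in [(56,92),(295,97),(268,780),(57,776)]])
for i in range(3):
    env.grab_frame("side") ;s=env.state();print(s["time_s"],s["ee_pos"],s["ee_rot"],s["force"])
E
```

```text
pin [541.5 305.5  88. ]
cone [442.1 307.3  50. ]
hose [490.3 306.5  78. ]
rack [array([416.5, 282.9]), array([417.5, 332.7]), array([567.1, 329.7]), array([566.1, 280.3])]
1.45 [539.8 305.4 160.1] [-180.   -0.   90.] [-0.4 -0.1  0.3]
1.5 [539.7 305.7 160.3] [-180.    -0.    90.1] [-0.6  0.5  0.5]
1.55 [539.8 305.7 160.4] [180.   -0.   90.1] [0.1 0.3 0.3]
```

Request:
drive_tool(series=[[0,[0,0.5,15],[0,0,0]],[0,[0,1,40],[0,0,0]],[0,[0,1,70],[0,0,0]],[0,[0,1,95],[0,0,0]],[0,[0,1,107],[0,0,0]]])

```text
time_s: 2.05
ee_pos: [539.8, 305.0, 51.2]
ee_rot: [-179.8, 0.1, 90.1]
force: [0.4, -0.9, -0.5]
gripper_width: 91.3
```

Request:
drive_tool(series=[[0,[0,0,0],[0,0,0]],[0,[0,0,0],[0,0,0]],[0,[0,0,0],[0,0,0]],[0,[0,0,0],[0,0,0]],[0,[0,0,0],[0,0,0]]])

```text
time_s: 2.55
ee_pos: [542.3, 305.0, 54.1]
ee_rot: [179.9, -0.1, 90.0]
force: [0.3, 0.2, -0.5]
gripper_width: 91.4
```

Request:
drive_tool(series=[[1,[0,0,0],[0,0,0]],[1,[0,0,0],[0,0,0]],[1,[0,0,0],[0,0,0]],[1,[0,0,0],[0,0,0]],[1,[0,0,0],[0,0,0]]], squeeze=25)

```text
time_s: 3.05
ee_pos: [541.8, 304.8, 53.1]
ee_rot: [-180.0, -0.0, 90.0]
force: [0.4, 0.2, 0.1]
gripper_width: 54.1
```

Request:
drive_tool(series=[[1,[0,0,0],[0,0,0]],[1,[0,0,0],[0,0,0]],[1,[0,0,0],[0,0,0]],[1,[0,0,0],[0,0,0]],[1,[0,0,0],[0,0,0]]])

```text
time_s: 3.55
ee_pos: [541.8, 304.8, 53.1]
ee_rot: [180.0, -0.0, 90.0]
force: [0.4, -1.1, 0.1]
gripper_width: 17.7
```

Request:
drive_tool(series=[[1,[0,0,-10],[0,0,0]],[1,[0,0,-40],[0,0,0]],[1,[0,0,-85],[0,0,0]],[1,[0,0,-130],[0,0,0]],[1,[0,0,-162],[0,0,0]]])

```text
time_s: 4.05
ee_pos: [542.5, 305.1, 219.3]
ee_rot: [179.8, -0.1, 90.0]
force: [1.1, 0.7, -1.3]
gripper_width: 17.7
```

```bash
python3 mv.py 541.8 304.8 215 90 546 -110 215 -5; python3 - <<'E'
from h import *
f=grab("side","3");crop(f,200,200,200,180,4,"c8.png")
E
```

```text
shift [-414.8    4.2    0. ] rz 1.6581 len 414.82126271443707
```

View pics/c8.png

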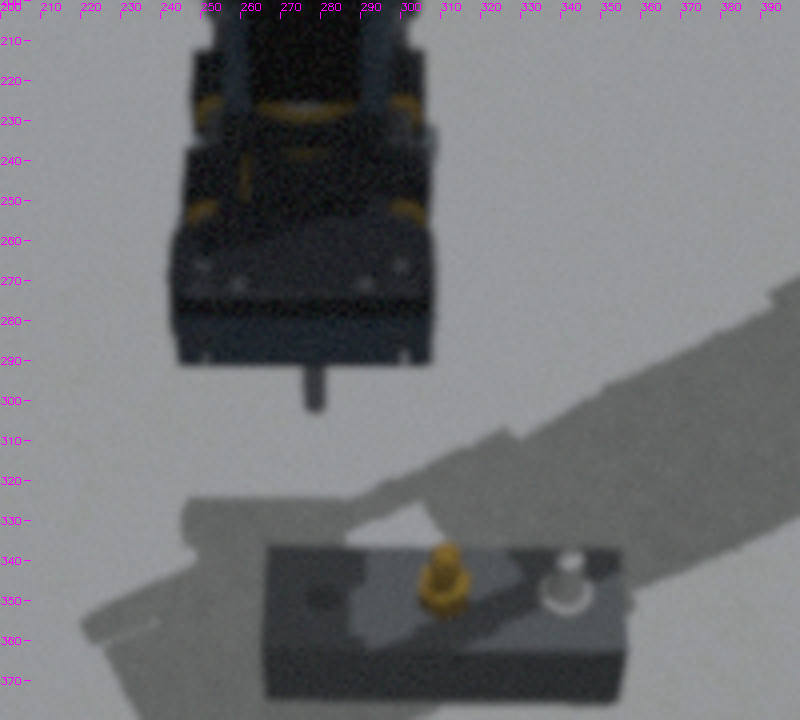

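Request:
drive_tool(series=[[1,[-20,0,0],[0,0,0.08]],[1,[-60,0,0],[0,0,0.2]],[1,[-105,1,0],[0,0,0.33]],[1,[-150,2,0],[0,0,0.46]],[1,[-195,2,0],[0,0,0.6]]])

```text
time_s: 4.6
ee_pos: [543.5, 108.2, 215.5]
ee_rot: [180.0, -0.0, 55.3]
force: [0.6, -0.1, -1.5]
gripper_width: 17.5
```

```bash
python3 mv.py 543.8 109.8 215 55.62 546 -110 215 -5
```

```text
shift [-180.2  125.9    0. ] rz 1.058 len 219.82458916144935
```

Request:
drive_tool(series=[[1,[-36,25,0],[0,0,0.13]],[1,[-75,52,0],[0,0,0.26]],[1,[-112,78,0],[0,0,0.4]],[1,[-150,105,0],[0,0,0.53]],[1,[-180.2,125.9,0],[0,0,0.66]]])

```text
time_s: 5.1
ee_pos: [545.5, -112.5, 215.6]
ee_rot: [180.0, -0.0, 17.4]
force: [0.1, 1.0, -0.7]
gripper_width: 17.4
```

Request:
drive_tool(series=[[1,[0,0,0],[0,0,0.12]],[1,[0,0,0],[0,0,0.24]],[1,[0,0,0],[0,0,0.35]],[1,[0,0,0],[0,0,0.398]],[1,[0,0,0],[0,0,0.398]]])

```text
time_s: 5.6
ee_pos: [545.8, -110.1, 215.4]
ee_rot: [-180.0, -0.0, -5.0]
force: [0.1, -0.3, -0.4]
gripper_width: 17.5
```

Request:
drive_tool(series=[[1,[0,0,0],[0,0,0]],[1,[0,0,0],[0,0,0]],[1,[0,0,0],[0,0,0]],[1,[0,0,0],[0,0,0]],[1,[0,0,0],[0,0,0]]])

```text
time_s: 6.1
ee_pos: [545.9, -110.0, 215.1]
ee_rot: [-180.0, 0.0, -5.0]
force: [-0.5, 0.3, -1.0]
gripper_width: 17.1
```

```bash
python3 - <<'E'
from h import *
from workcell import env
f=grab("wrist","4");s=env.state();print(s["time_s"],s["ee_pos"],s["ee_rot"],f["origin"],f["orientation"])
E
```

```text
6.15 [ 545.92600674 -110.00626463  215.06482117] [-1.79995643e+02  3.02216397e-03 -4.98616927e+00] [552.17895045 -39.80480344 386.10095249] [ 1.65546506e+02 -1.13306851e-02 -4.92859647e+00]
```

View pics/wrist4.png

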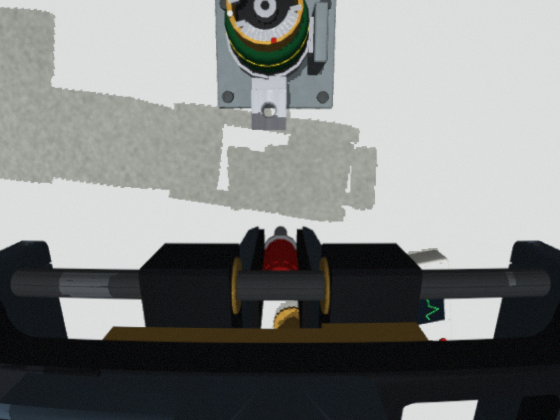

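```bash
python3 - <<'E'
from h import *
f=ld("wrist4")
crop(f,210,0,130,135,5,"c9.png")
crop(f,230,200,100,140,4,"c10.png")
E
```

```text
(no output)
```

View pics/c9.png

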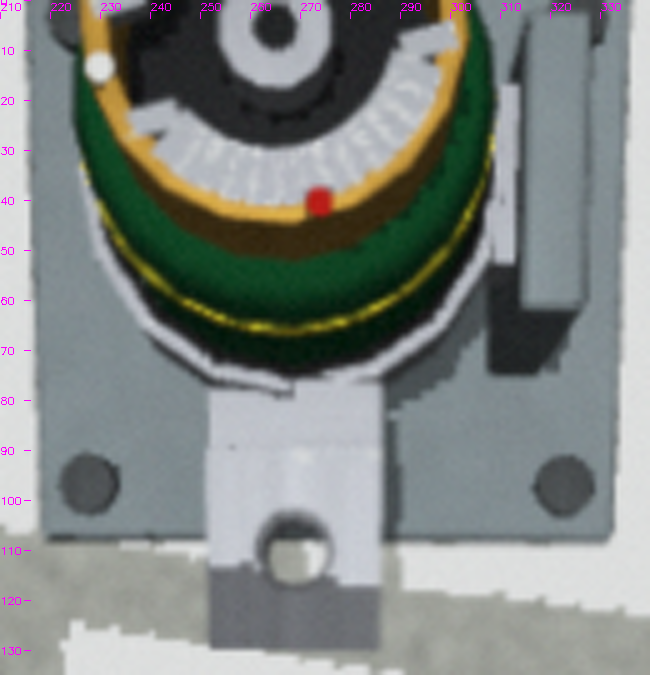

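View pics/c10.png

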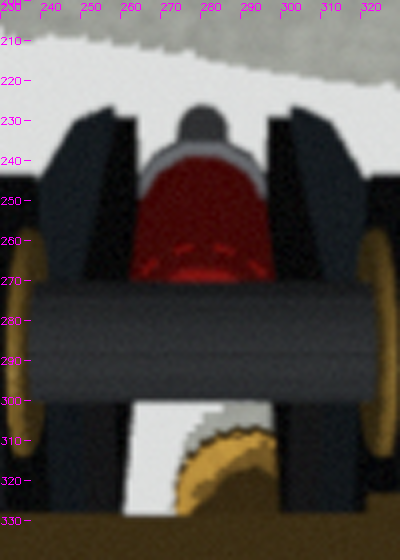

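```bash
python3 - <<'E'
from h import *
np.set_printoptions(precision=1,suppress=True)
f=ld("wrist4")
T=lambda x,y:(210+(x+.5)/5-.5,0+(y+.5)/5-.5)
print("fork",onz(f,*T(295,548),78)); print("stem",onz(f,*T(275,28),144.5));print("red",onz(f,*T(319,202),148),"white",onz(f,*T(98,67),148))
print("hole L R T B",[onz(f,*T(*q),78)[:2] for q in [(256,548),(333,548),(295,508),(295,588)]])
T=lambda x,y:(230+(x+.5)/4-.5,200+(y+.5)/4-.5)
print("ear",[onz(f,210+q[0]/5,q[1]/5,78)[:2] for q in [(207,650),(379,650)]])
# pin shank: expected projection of shank end for tip
for z in (215-47,215-47+4.5): print(proj(f,(545.9,-110,z)))
print("shank sides/tip",[T(*q) for q in [(178,130),(228,130),(203,105)]])
p=np.array([545.9,-110,172.5]);print([proj(f,p+q) for q in [(-4.5,0,0),(4.5,0,0),(0,4.5,0)]])
E
```

```text
fork [543.2 -21.5  78. ]
stem [548.8  43.8 144.5]
red [552.8  19.9 148. ] white [524.5  39.9 148. ]
hole L R T B [array([536. , -20.9]), array([550.2, -22.1]), array([543.8, -14.5]), array([542.5, -28.7])]
ear [array([525.5, -38.8]), array([557.4, -41.6])]
(np.float64(279.73064923630005), np.float64(230.5290193115387))
(np.float64(279.7246263394907), np.float64(232.5146127046654))
shank sides/tip [(274.125, 232.125), (286.625, 232.125), (280.375, 225.875)]
[(np.float64(273.3023574300305), np.float64(233.04114536832748)), (np.float64(286.1526236350125), np.float64(231.9864449042381)), (np.float64(279.16570337128394), np.float64(226.3708285849647))]
```

```bash
python3 mv.py 545.9 -110.0 215.1 -5 543.3 -22.1 215 -5
```

```text
shift [-10.3 -87.3   0.1] rz -0.0 len 87.90557433974253
```

Request:
drive_tool(series=[[1,[-2,-15,0],[0,0,0]],[1,[-5,-40,0],[0,0,0]],[1,[-8,-65,0],[0,0,0]],[1,[-10,-82,0],[0,0,0]],[1,[-10.3,-87.3,0],[0,0,0]]])

```text
time_s: 6.65
ee_pos: [542.9, -19.8, 215.2]
ee_rot: [-179.9, 0.0, -4.9]
force: [-0.6, -1.0, -0.9]
gripper_width: 17.1
```

Request:
drive_tool(series=[[1,[0,0,10],[0,0,0]],[1,[0,0,30],[0,0,0]],[1,[0,0,55],[0,0,0]],[1,[0,0,75],[0,0,0]],[1,[0,0,80],[0,0,0]]])

```text
time_s: 7.15
ee_pos: [541.3, -22.8, 132.2]
ee_rot: [180.0, 0.3, -5.0]
force: [0.2, -0.1, -0.2]
gripper_width: 17.4
```

Request:
drive_tool(series=[[1,[0,0,0],[0,0,0]],[1,[0,0,0],[0,0,0]],[1,[0,0,0],[0,0,0]],[1,[0,0,0],[0,0,0]],[1,[0,0,0],[0,0,0]]])

```text
time_s: 7.65
ee_pos: [543.6, -22.2, 135.7]
ee_rot: [-180.0, -0.1, -5.0]
force: [0.0, 0.3, -0.5]
gripper_width: 17.5
```

```bash
python3 - <<'E'
from h import *
from workcell import env
f=grab("top","5");g=grab("side","5");w=grab("wrist","5");s=env.state();print(s["time_s"],s["ee_pos"],s["ee_rot"],s["force"])
crop(w,180,40,200,240,3,"c11.png")
crop(g,220,170,100,110,5,"c12.png")
E
```

```text
7.8 [543.36774177 -22.10825201 135.35748985] [-1.79994909e+02 -2.78743385e-02 -4.99105173e+00] [-0.28818303 -0.45799301 -0.9625144 ]
```

View pics/c11.png

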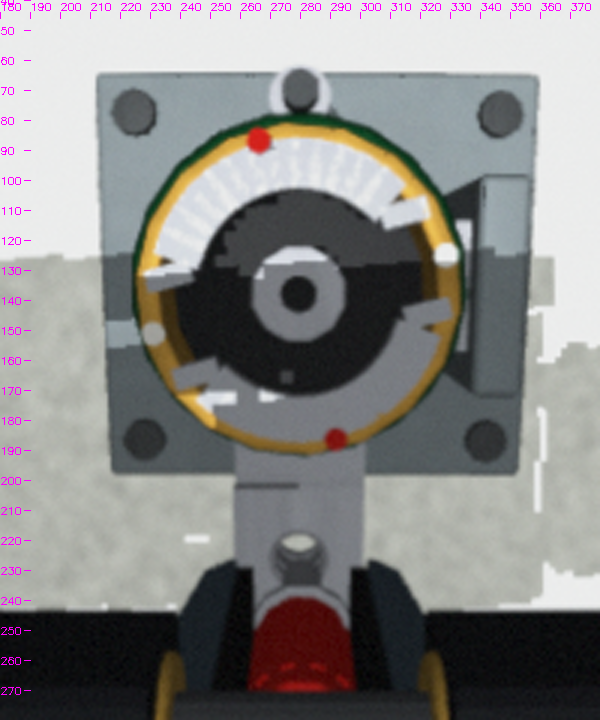

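View pics/c12.png

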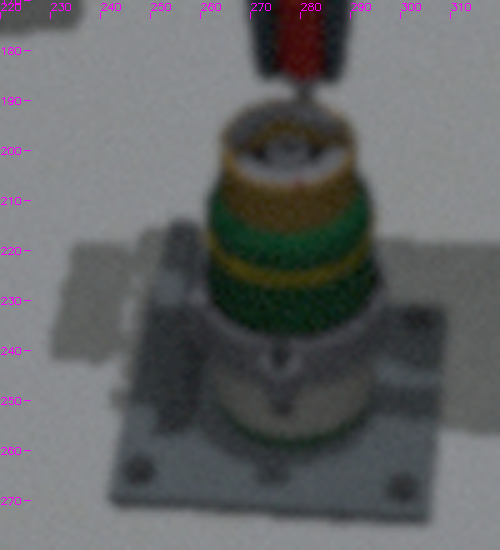

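```bash
python3 - <<'E'
from h import *
np.set_printoptions(precision=1,suppress=True)
f=ld("wrist5")
T=lambda x,y:(180+(x+.5)/3-.5,40+(y+.5)/3-.5)
q={k:onz(f,*T(*v),148)[:2] for k,v in dict(r1=(259,141),r2=(336,440),w1=(446,255),w2=(153,334)).items()};print(q)
print("centres",(q['r1']+q['r2'])/2,(q['w1']+q['w2'])/2)
d=q['w1']-q['w2'];print(np.degrees(np.arctan2(d[1],d[0])));d=q['r1']-q['r2'];print(np.degrees(np.arctan2(-d[0],d[1])))
print("fork",[onz(f,*T(*v),78)[:2] for v in [(299,555),(273,555),(326,555)]])
print("stem",onz(f,*T(299,294),144.5))
print("fork proj",proj(f,(543.3,-22.1,78)),"hole px",T(299,555))
E
```

```text
{'r1': array([544.8,  67.7]), 'r2': array([553. ,  19.6]), 'w1': array([572.9,  47.9]), 'w2': array([524.8,  39.6])}
centres [548.9  43.6] [548.8  43.7]
9.889277655153478
9.718498074102063
fork [array([543.2, -20.9]), array([536.8, -20.4]), array([549.9, -21.5])]
stem [548.9  43.7 144.5]
fork proj (np.float64(279.56100603531604), np.float64(226.18331453931398)) hole px (279.3333333333333, 224.66666666666666)
```

Request:
drive_tool(series=[[1,[0,0,4],[0,0,0]],[1,[0,0,9],[0,0,0]],[1,[0,0,14],[0,0,0]],[1,[0,0,18],[0,0,0]],[1,[0,0,22],[0,0,0]]])

```text
time_s: 8.3
ee_pos: [543.1, -22.1, 112.5]
ee_rot: [-180.0, 0.0, -5.0]
force: [0.2, 0.7, -0.8]
gripper_width: 17.5
```

Request:
drive_tool(series=[[1,[0,0,3],[0,0,0]],[1,[0,0,7],[0,0,0]],[1,[0,0,11],[0,0,0]],[1,[0,0,15],[0,0,0]],[1,[0,0,19],[0,0,0]]])

```text
time_s: 8.8
ee_pos: [543.3, -22.2, 93.8]
ee_rot: [-180.0, -0.0, -5.0]
force: [0.5, 0.1, -0.7]
gripper_width: 17.2
```

Request:
drive_tool(series=[[1,[0,0,2],[0,0,0]],[1,[0,0,4],[0,0,0]],[1,[0,0,6],[0,0,0]],[1,[0,0,8],[0,0,0]],[1,[0,0,8],[0,0,0]]])

```text
time_s: 9.3
ee_pos: [543.4, -22.2, 87.1]
ee_rot: [-180.0, -0.0, -5.0]
force: [-1.4, -0.0, 5.4]
gripper_width: 17.3
```

Request:
drive_tool(series=[[0.6,[0,0,0],[0,0,0]],[0.5,[0,0,0],[0,0,0]],[0.3,[0,0,0],[0,0,0]],[0,[0,0,0],[0,0,0]],[0,[0,0,0],[0,0,0]]])

```text
time_s: 9.8
ee_pos: [543.3, -22.1, 86.0]
ee_rot: [-180.0, 0.0, -5.0]
force: [0.5, 0.7, -0.6]
gripper_width: 54.8
```

Request:
drive_tool(series=[[0,[0,0,0],[0,0,0]],[0,[0,0,0],[0,0,0]],[0,[0,0,-10],[0,0,0]],[0,[0,0,-35],[0,0,0]],[0,[0,0,-70],[0,0,0]]])

```text
time_s: 10.3
ee_pos: [542.2, -22.1, 156.1]
ee_rot: [180.0, 0.2, -5.0]
force: [0.8, -0.6, -0.5]
gripper_width: 90.7
```

Request:
drive_tool(series=[[0,[0,0,-30],[0,0,0]],[0,[0,0,-50],[0,0,0]],[0,[0,10,-60],[0,0,0]],[0,[0,25,-60],[0,0,0]],[0,[0,40,-60],[0,0,0]]])

```text
time_s: 10.8
ee_pos: [539.1, -63.4, 215.4]
ee_rot: [180.0, 0.1, -5.0]
force: [0.7, -0.6, -0.4]
gripper_width: 91.0
```

```bash
python3 - <<'E'
from h import *
from workcell import env
f=grab("top","6");g=grab("side","6");w=grab("wrist","6");s=env.state();print(s["time_s"],s["ee_pos"],s["ee_rot"],s["force"],s["gripper_width"])
crop(w,180,40,200,220,3,"c13.png")
crop(f,240,170,90,90,6,"c14.png")
E
```

```text
10.95 [538.89497364 -63.31211947 214.73010601] [-1.79982096e+02  1.60510695e-01 -5.13902105e+00] [0.10016096 0.43625539 1.31756826] 91.15550346890511
```

View pics/c13.png

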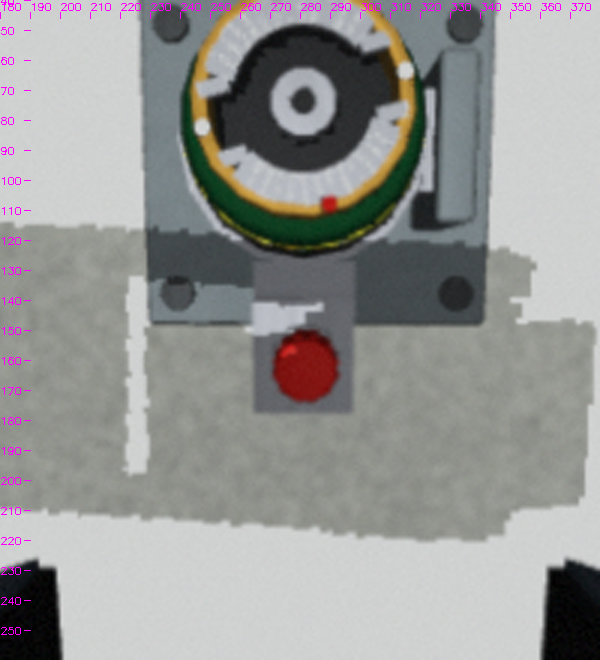

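View pics/c14.png

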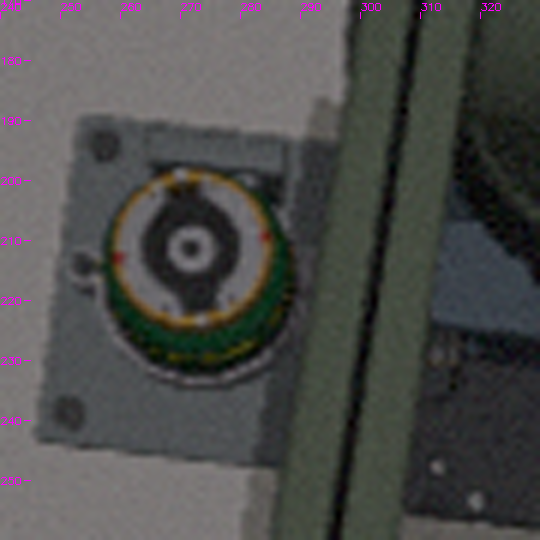

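```bash
python3 mv.py 539.8 -61.9 216 -5 470 -335 216 -57.5;  python3 - <<'E'
from h import *
f=ld("wrist6")
T=lambda x,y:(180+(x+.5)/3-.5,40+(y+.5)/3-.5)
print("pin top",onz(f,*T(306,367),122), "exp 543.3 -22.1",proj(f,(543.3,-22.1,122)),T(306,367))
E
```

```text
shift [-45.7 278.1   0. ] rz 0.9163 len 281.82991324556025
pin top [543.87720418 -20.75059712 122.        ] exp 543.3 -22.1 (np.float64(281.1075187276845), np.float64(163.71446116291622)) (281.6666666666667, 162.0)
```

Request:
drive_tool(series=[[0,[-4,22,0],[0,0,0.08]],[0,[-9,54,0],[0,0,0.18]],[0,[-14,86,0],[0,0,0.29]],[0,[-19,118,0],[0,0,0.4]],[0,[-24,150,0],[0,0,0.5]]])

```text
time_s: 11.45
ee_pos: [502.1, -210.2, 215.1]
ee_rot: [-180.0, 0.1, -33.9]
force: [0.7, -1.0, -0.4]
gripper_width: 91.0
```

```bash
python3 - <<'E'
from h import *
p=np.array([539.8,-61.9,216]);Q=(R.from_euler('z',-5,degrees=True)*R.from_euler('x',180,degrees=True)).as_matrix()
print(p+Q@[-24,150,0],-5-np.degrees(.5))
E
python3 mv.py 502.8 -209.2 216 -33.65 470 -335 216 -57.5
```

```text
[ 502.81796583 -209.23746689  216.        ] -33.64788975654116
shift [ 42.4 122.9   0. ] rz 0.4163 len 130.00834588594688
```

Request:
drive_tool(series=[[0,[11,32,0],[0,0,0.11]],[0,[22,64,0],[0,0,0.22]],[0,[33,96,0],[0,0,0.32]],[0,[40,116,0],[0,0,0.4]],[0,[42.4,122.9,0],[0,0,0.4163]]])

```text
time_s: 11.95
ee_pos: [469.1, -336.7, 214.8]
ee_rot: [180.0, 0.1, -57.7]
force: [0.3, 0.1, -0.1]
gripper_width: 90.8
```

Request:
drive_tool(series=[[0,[0,0,0],[0,0,0]],[0,[0,0,0],[0,0,0]],[0,[0,0,0],[0,0,0]],[0,[0,0,0],[0,0,0]],[0,[0,0,0],[0,0,0]]])

```text
time_s: 12.45
ee_pos: [470.3, -334.5, 216.2]
ee_rot: [-180.0, -0.0, -57.4]
force: [0.1, 0.0, 0.1]
gripper_width: 91.2
```

```bash
python3 - <<'E'
from h import *
from workcell import env
w=grab("wrist","7");s=env.state();print(s["time_s"],s["ee_pos"],s["ee_rot"],s["force"],s["gripper_width"])
crop(w,180,30,200,200,3,"c15.png")
E
```

```text
12.5 [ 470.26041745 -334.61550178  216.21826053] [-1.79989542e+02 -3.93303160e-03 -5.74363765e+01] [ 0.47061183 -0.56530866  1.19100589] 91.10395417488786
```

View pics/wrist7.png

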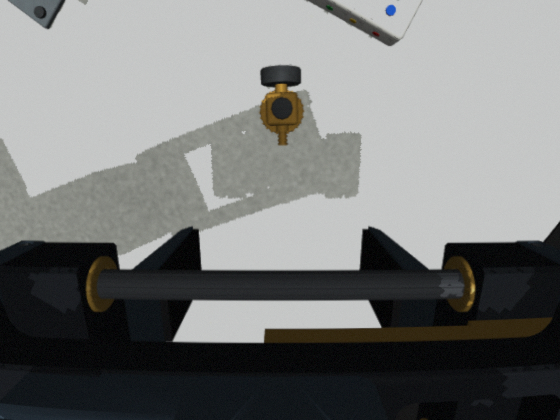

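View pics/c15.png

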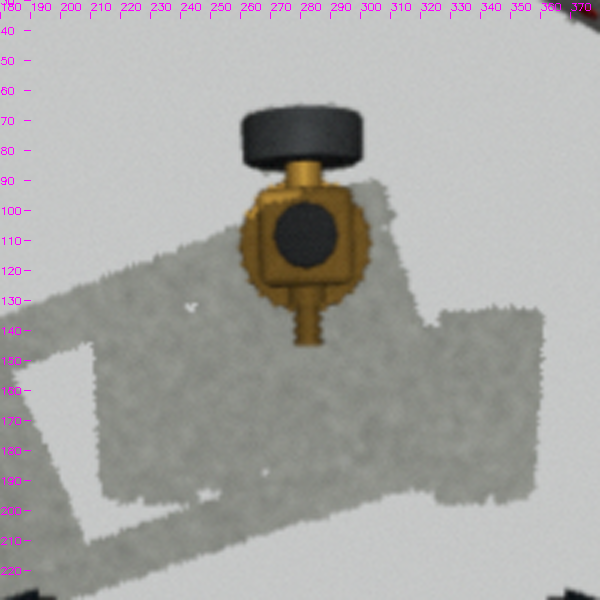

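```bash
python3 - <<'E'
from h import *
np.set_printoptions(precision=1,suppress=True)
f=ld("wrist7")
T=lambda x,y:(180+(x+.5)/3-.5,30+(y+.5)/3-.5)
print("cap",onz(f,*T(306,236),82))
P=np.array([onz(f,*T(*v),74)[:2] for v in [(259,189),(351,188),(352,285),(260,285)]]);print(P,P.mean(0))
for i in range(4):
    d=P[(i+1)%4]-P[i];print(np.linalg.norm(d),np.degrees(np.arctan2(d[1],d[0])))
b=onz(f,*T(308,345),51);g=onz(f,*T(302,108),71);print(b,g,np.degrees(np.arctan2(*(g-b)[:2][::-1])))
E
python3 mv.py 470.3 -334.6 216 -57.5 546.3 -286.8 216 -57.5
```

```text
cap [ 545.6 -287.8   82. ]
[[ 550.  -267.8]
 [ 565.6 -291.5]
 [ 541.3 -307.8]
 [ 525.6 -283.4]] [ 545.6 -287.7]
28.405173022546943 -56.75806979943344
29.265319499598363 -146.14519966921253
28.97240105027544 122.64384398183124
28.96232194308608 32.742176815066706
[ 517.3 -307.    51. ] [ 577.6 -265.9   71. ] 34.26362337707625
shift [  0.5 -89.8  -0. ] rz -0.0 len 89.8013919713943
```

```bash
python3 mv.py 470.2 -334.8 216 -57.5 545.7 -287.6 100 -57
```

```text
shift [  0.8 -89.  116. ] rz -0.0087 len 146.2109435028719
```

Request:
drive_tool(series=[[0,[0,-18,0],[0,0,0]],[0,[0,-45,0],[0,0,0]],[0,[0.8,-72,10],[0,0,-0.0087]],[0,[0.8,-89,40],[0,0,-0.0087]],[0,[0.8,-89,80],[0,0,-0.0087]]])

```text
time_s: 13.0
ee_pos: [549.9, -286.6, 137.0]
ee_rot: [-179.7, -0.3, -56.8]
force: [-0.7, 0.0, -0.2]
gripper_width: 91.1
```

Request:
drive_tool(series=[[0,[0,0,20],[0,0,0]],[0,[0,0,20],[0,0,0]],[0,[0,0,20],[0,0,0]],[0,[0,0,20],[0,0,0]],[0,[0,0,20],[0,0,0]]])

```text
time_s: 13.5
ee_pos: [546.5, -288.5, 117.9]
ee_rot: [-179.9, -0.2, -57.0]
force: [-0.2, -0.4, 0.6]
gripper_width: 91.1
```

```bash
python3 - <<'E'
from h import *
from workcell import env
w=grab("wrist","8");s=env.state();print(s["time_s"],s["ee_pos"],s["ee_rot"],s["force"],s["gripper_width"])
E
```

```text
13.55 [ 546.30753088 -288.40512442  117.68547382] [-1.79911352e+02 -1.43948840e-01 -5.70094724e+01] [ 0.17252987 -0.25949761  0.13663026] 91.28405675618748
```

View pics/wrist8.png

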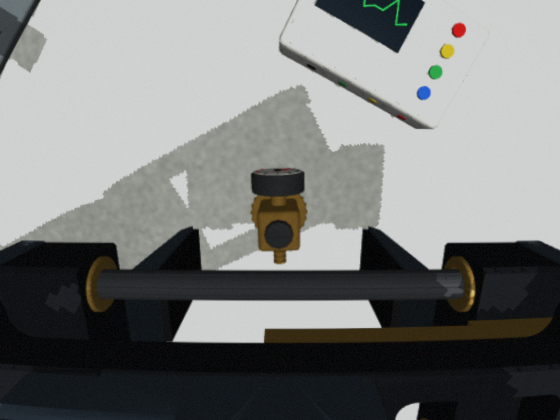

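Request:
drive_tool(series=[[0,[0,0,15],[0,0,0]],[0,[0,0,35],[0,0,0]],[0,[0,0,55],[0,0,0]],[0,[0,0,75],[0,0,0]],[0,[0,0,83],[0,0,0]]])

```text
time_s: 14.05
ee_pos: [544.8, -287.7, 32.0]
ee_rot: [180.0, 0.1, -57.0]
force: [-1.0, 0.5, -0.5]
gripper_width: 91.1
```

Request:
drive_tool(series=[[0.3,[0,0,0],[0,0,0]],[0.6,[0,0,0],[0,0,0]],[1,[0,0,0],[0,0,0]],[1,[0,0,0],[0,0,0]],[1,[0,0,0],[0,0,0]]], squeeze=50)

```text
time_s: 14.55
ee_pos: [545.8, -288.2, 33.8]
ee_rot: [-180.0, -0.1, -57.0]
force: [1.1, -0.5, 0.1]
gripper_width: 54.3
```

Request:
drive_tool(series=[[1,[0,0,0],[0,0,0]],[1,[0,0,0],[0,0,0]],[1,[0,0,0],[0,0,0]],[1,[0,0,0],[0,0,0]],[1,[0,0,0],[0,0,0]]])

```text
time_s: 15.05
ee_pos: [545.5, -288.0, 33.1]
ee_rot: [-180.0, 0.0, -57.0]
force: [0.1, -0.2, 0.9]
gripper_width: 29.8
```

Request:
drive_tool(series=[[1,[0,0,-10],[0,0,0]],[1,[0,0,-40],[0,0,0]],[1,[0,0,-85],[0,0,0]],[1,[0,0,-135],[0,0,0]],[1,[0,0,-182],[0,0,0]]])

```text
time_s: 15.55
ee_pos: [545.1, -287.7, 217.3]
ee_rot: [180.0, 0.0, -57.0]
force: [2.1, -0.6, -2.8]
gripper_width: 29.7
```

Request:
drive_tool(series=[[1,[-10,0,0],[0,0,-0.08]],[1,[-35,0,0],[0,0,-0.2]],[1,[-65,0,0],[0,0,-0.33]],[1,[-95,0,0],[0,0,-0.46]],[1,[-125,0,0],[0,0,-0.6]]])

```text
time_s: 16.05
ee_pos: [476.3, -182.1, 215.2]
ee_rot: [-180.0, 0.0, -22.3]
force: [-0.3, 1.5, -3.2]
gripper_width: 29.8
```

```bash
python3 - <<'E'
from h import *
p=np.array([545.5,-288,215]);Q=(R.from_euler('z',-57,degrees=True)*R.from_euler('x',180,degrees=True)).as_matrix()
print(p+Q@[-125,0,0],-57+np.degrees(.6))
E
python3 mv.py 477.4 -183.2 215 -22.6 520 -110 215 20
```

```text
[ 477.42012062 -183.16617901  215.        ] -22.62253229215061
shift [ 11.2 -83.9  -0. ] rz -0.7435 len 84.64425556409603
```

Request:
drive_tool(series=[[1,[2,-17,0],[0,0,-0.14]],[1,[5,-34,0],[0,0,-0.28]],[1,[7,-51,0],[0,0,-0.42]],[1,[9,-68,0],[0,0,-0.56]],[1,[11.2,-83.9,0],[0,0,-0.7]]])

```text
time_s: 16.55
ee_pos: [519.9, -109.2, 215.3]
ee_rot: [-180.0, 0.0, 17.8]
force: [0.4, -0.3, -2.4]
gripper_width: 29.8
```

```bash
python3 mv.py 520 -110 215 17.484 535 -40 215 58
```

```text
shift [ 35.3 -62.3  -0. ] rz -0.7071 len 71.60572602802097
```

Request:
drive_tool(series=[[1,[7,-12,0],[0,0,-0.14]],[1,[14,-25,0],[0,0,-0.28]],[1,[21,-37,0],[0,0,-0.42]],[1,[28,-50,0],[0,0,-0.56]],[1,[35.3,-62.3,0],[0,0,-0.7]]])

```text
time_s: 17.05
ee_pos: [534.6, -39.3, 215.2]
ee_rot: [-180.0, 0.0, 57.9]
force: [-0.1, 0.6, -3.1]
gripper_width: 29.7
```

```bash
python3 mv.py 535 -40 215 57.59 535 -30 215 99.8
```

```text
shift [ 8.4 -5.4 -0. ] rz -0.7367 len 9.985990186255943
```

Request:
drive_tool(series=[[1,[2,-1,0],[0,0,-0.14]],[1,[4,-2,0],[0,0,-0.28]],[1,[6,-4,0],[0,0,-0.42]],[1,[8.4,-5.4,0],[0,0,-0.57]],[1,[8.4,-5.4,0],[0,0,-0.7]]])

```text
time_s: 17.55
ee_pos: [534.5, -29.6, 215.3]
ee_rot: [-180.0, -0.0, 98.0]
force: [-0.3, 0.3, -2.2]
gripper_width: 29.4
```

```bash
python3 mv.py 535 -30 215 97.7 548.9 43.65 215 99.8
```

```text
shift [71.1 23.6  0. ] rz -0.0367 len 74.91441783795693
```

Request:
drive_tool(series=[[1,[10,4,0],[0,0,-0.0367]],[1,[28,10,0],[0,0,-0.0367]],[1,[48,16,0],[0,0,-0.0367]],[1,[64,21,0],[0,0,-0.0367]],[1,[71.1,23.6,0],[0,0,-0.0367]]])

```text
time_s: 18.05
ee_pos: [548.8, 45.5, 215.1]
ee_rot: [-180.0, -0.0, 99.8]
force: [0.5, -0.7, -2.7]
gripper_width: 30.0
```

Request:
drive_tool(series=[[1,[0,0,0],[0,0,0]],[1,[0,0,0],[0,0,0]],[1,[0,0,0],[0,0,0]],[1,[0,0,0],[0,0,0]],[1,[0,0,0],[0,0,0]]])

```text
time_s: 18.55
ee_pos: [548.8, 43.1, 215.2]
ee_rot: [180.0, -0.0, 99.7]
force: [0.4, 0.3, -2.9]
gripper_width: 29.7
```

```bash
python3 - <<'E'
from h import *
from workcell import env
w=grab("wrist","9");g=grab("side","9");s=env.state();print(s["time_s"],s["ee_pos"],s["ee_rot"],s["force"],s["gripper_width"])
crop(g,220,130,110,140,5,"c16.png")
crop(w,180,100,200,230,3,"c17.png")
E
```

```text
18.65 [548.74797679  43.25989045 215.12989345] [ 1.79999808e+02 -3.33780581e-03  9.97679736e+01] [ 0.24307718 -0.38252285 -2.95226561] 29.251636985700934
```

View pics/c17.png

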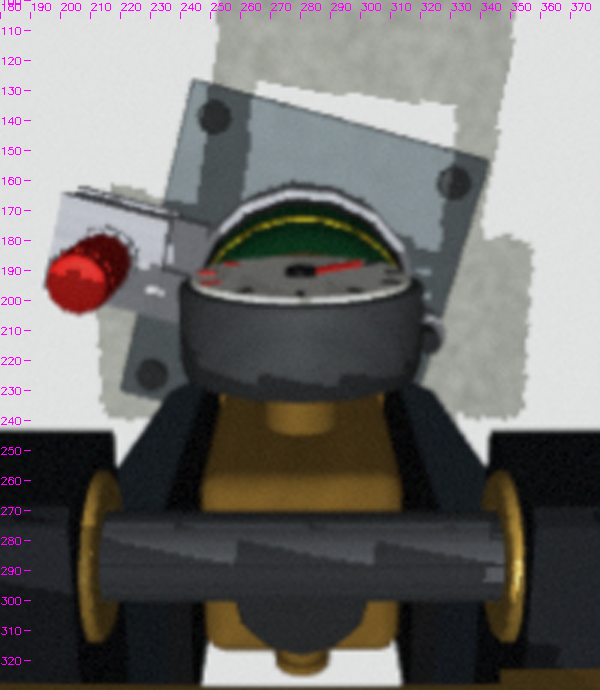

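View pics/c16.png

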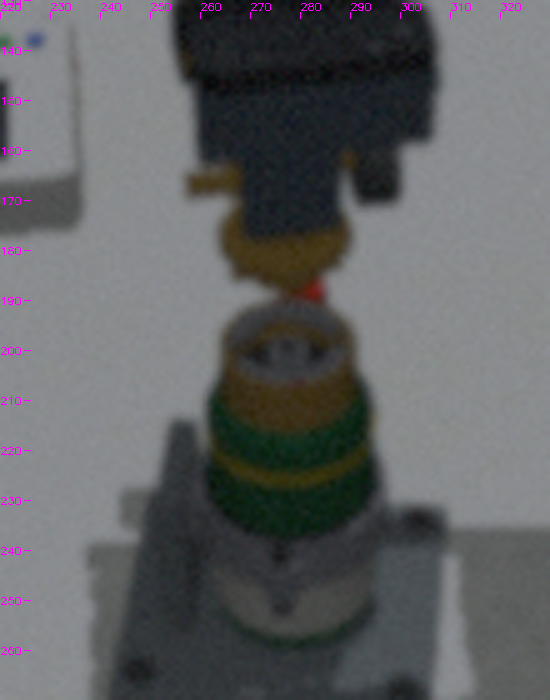

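```bash
python3 - <<'E'
from h import *
f=ld("wrist9")
c=np.array([548.75,43.26]);y=np.radians(189.77);rx=np.array([np.cos(y),np.sin(y)]);ry=np.array([-rx[1],rx[0]])
for l,a,b,z in [("body g+",15,15,256),("body g-",15,-15,256),("body b+",-15,15,256),("body b-",-15,-15,256),("barb tip",-35,0,233),("gauge top rim far",41,0,253),("gauge L",41,20,233),("gauge R",41,-20,233),("cap",0,0,264)]:
    u,v=proj(f,[*(c+a*rx+b*ry),z]); print(l,(u+.5-180)*3-.5,(v+.5-100)*3-.5)
E
```

```text
body g+ 197.05360815055383 477.32112086803687
body g- 403.70358842935684 477.42160701553246
body b+ 202.85797744289818 657.8864291797473
body b- 397.7561434320488 657.9681591959139
barb tip 300.356574019038 681.7777848560329
gauge top rim far 300.4671020843751 297.7850345937645
gauge L 176.60761897502834 271.279335270496
gauge R 424.4472301573008 271.4190386735657
cap 300.30831535805925 597.9959564221647
```

Request:
drive_tool(series=[[1,[0.4,0.8,5],[0,0,0]],[1,[0.4,0.8,13],[0,0,0]],[1,[0.4,0.8,22],[0,0,0]],[1,[0.4,0.8,28],[0,0,0]],[1,[0.4,0.8,31],[0,0,0]]])

```text
time_s: 19.15
ee_pos: [548.9, 44.1, 182.8]
ee_rot: [-179.9, -0.0, 99.8]
force: [-0.4, 0.2, -2.8]
gripper_width: 29.9
```

Request:
drive_tool(series=[[1,[0,0,0],[0,0,0]],[1,[0,0,0],[0,0,0]],[1,[0,0,0],[0,0,0]],[1,[0,0,0],[0,0,0]],[1,[0,0,0],[0,0,0]]])

```text
time_s: 19.65
ee_pos: [549.6, 44.1, 184.4]
ee_rot: [180.0, -0.0, 99.8]
force: [0.4, -0.1, -3.4]
gripper_width: 30.0
```

```bash
python3 - <<'E'
from h import *
from workcell import env
g=grab("side","10");s=env.state();print(s["time_s"],s["ee_pos"],s["ee_rot"],s["force"],s["gripper_width"])
crop(g,220,150,110,110,6,"c18.png")
E
```

```text
19.7 [549.59116733  44.13531747 184.3208796 ] [ 1.79973325e+02 -1.53218837e-03  9.98048388e+01] [-0.64447502  0.20951816 -3.51536761] 29.82973184561421
```

View pics/c18.png

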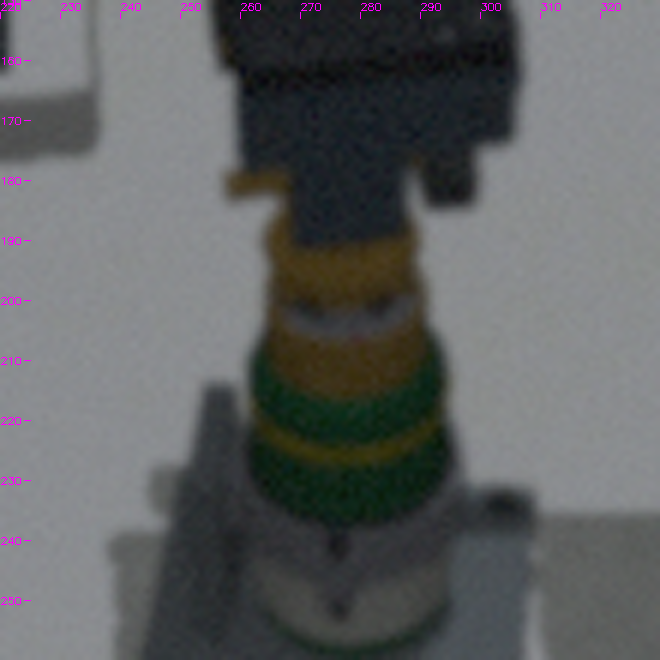

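Request:
drive_tool(series=[[1,[-0.3,0,2],[0,0,0]],[1,[-0.3,0,4],[0,0,0]],[1,[-0.3,0,6],[0,0,0]],[1,[-0.3,0,7],[0,0,0]],[1,[-0.3,0,7],[0,0,0]]])

```text
time_s: 20.2
ee_pos: [549.5, 43.8, 177.6]
ee_rot: [180.0, -0.0, 99.8]
force: [-1.4, 0.6, 1.6]
gripper_width: 29.6
```

Request:
drive_tool(series=[[1,[0,0,2],[0,0,0]],[1,[0,0,4],[0,0,0]],[1,[0,0,6],[0,0,0]],[1,[0,0,8],[0,0,0]],[1,[0,0,10],[0,0,0]]])

```text
time_s: 20.7
ee_pos: [549.6, 43.8, 167.9]
ee_rot: [180.0, -0.0, 99.8]
force: [-3.9, -0.8, 8.9]
gripper_width: 29.7
```

Request:
drive_tool(series=[[1,[0,0,0.5],[0,0,0]],[1,[0,0,1],[0,0,0]],[1,[0,0,1.5],[0,0,0]],[1,[0,0,2],[0,0,0]],[1,[0,0,2],[0,0,0]]])

```text
time_s: 21.2
ee_pos: [549.6, 43.8, 167.5]
ee_rot: [179.9, 0.0, 99.8]
force: [-6.0, -0.3, 16.3]
gripper_width: 29.8
```

Request:
drive_tool(series=[[1,[0,-0.5,0],[0,0,0]],[1,[0,-0.8,0],[0,0,0.05]],[1,[0,-0.8,0],[0,0,0.15]],[1,[0,-0.8,0],[0,0,0.25]],[1,[0,-0.8,0],[0,0,0.35]]])

```text
time_s: 21.7
ee_pos: [550.3, 43.1, 167.6]
ee_rot: [179.7, 0.0, 79.6]
force: [-2.5, -2.4, 13.1]
gripper_width: 29.8
```

Request:
drive_tool(series=[[1,[0,0,0],[0,0,0.1]],[1,[0,0,0],[0,0,0.2]],[1,[0,0,0],[0,0,0.3]],[1,[0,0,0],[0,0,0.4]],[1,[0,0,0],[0,0,0.5]]])

```text
time_s: 22.2
ee_pos: [550.4, 43.1, 167.6]
ee_rot: [179.7, -0.1, 50.9]
force: [-1.1, -1.8, 13.1]
gripper_width: 30.1
```

Request:
drive_tool(series=[[1,[0,0,0],[0,0,0.1]],[1,[0,0,0],[0,0,0.2]],[1,[0,0,0],[0,0,0.3]],[1,[0,0,0],[0,0,0.4]],[1,[0,0,0],[0,0,0.5]]])

```text
time_s: 22.7
ee_pos: [550.4, 43.2, 167.6]
ee_rot: [179.8, -0.3, 22.3]
force: [-1.7, -2.0, 13.3]
gripper_width: 29.9
```

Request:
drive_tool(series=[[1,[0,0,0],[0,0,0.06]],[1,[0,0,0],[0,0,0.12]],[1,[0,0,0],[0,0,0.17]],[1,[0,0,0],[0,0,0.2]],[1,[0,0,0],[0,0,0.2]]])

```text
time_s: 23.2
ee_pos: [549.6, 43.2, 167.6]
ee_rot: [179.9, -0.2, 11.0]
force: [-4.3, -1.9, 13.9]
gripper_width: 29.8
```

```bash
python3 - <<'E'
from h import *
from workcell import env
w=grab("wrist","11");g=grab("side","11");s=env.state();print(s["time_s"],s["ee_pos"],s["ee_rot"],s["force"],s["torque"],s["gripper_width"])
crop(g,220,150,110,110,6,"c19.png")
crop(w,180,100,200,230,3,"c20.png")
E
```

```text
23.3 [549.60580708  43.20401021 167.61249322] [179.91210287  -0.18311768  11.03505537] [-3.86257675 -0.99135667 15.13889377] [-0.39434596  0.9720719   0.12839609] 29.380982646743625
```

View pics/c19.png

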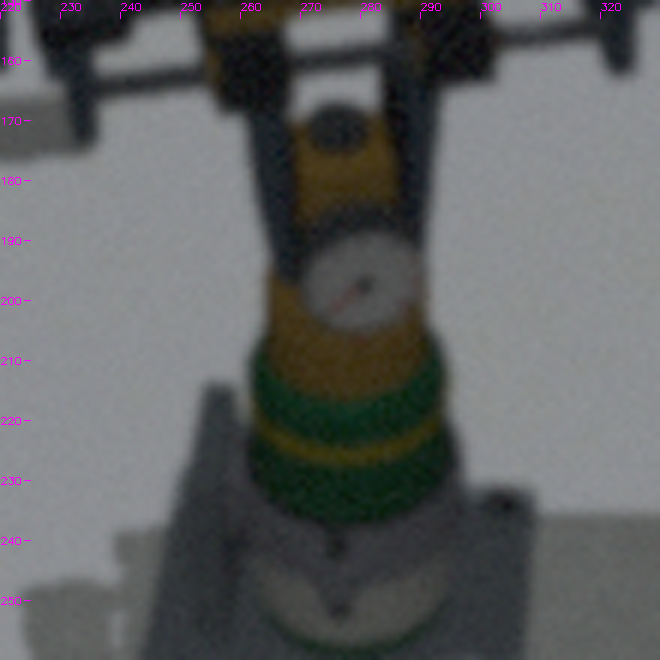

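View pics/c20.png

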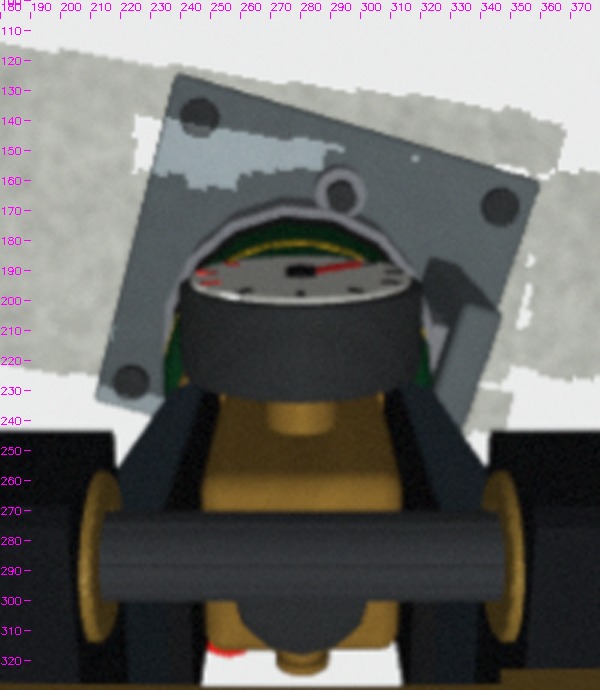

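Request:
drive_tool(series=[[1,[-0.3,0,0.5],[0,0,0.02]],[1,[-0.5,0,1],[0,0,0.04]],[1,[-0.5,0,1],[0,0,0.06]],[1,[-0.5,0,1],[0,0,0.06]],[1,[-0.5,0,1],[0,0,0.06]]])

```text
time_s: 23.8
ee_pos: [548.8, 43.2, 167.6]
ee_rot: [179.9, -0.2, 7.7]
force: [-5.0, -1.6, 19.6]
gripper_width: 29.5
```

Request:
drive_tool(series=[[1,[0,0,0],[0,0,0]],[1,[0,0,0],[0,0,0]],[1,[0,0,0],[0,0,0]],[1,[0,0,0],[0,0,0]],[1,[0,0,0],[0,0,0]]])

```text
time_s: 24.3
ee_pos: [548.8, 43.2, 167.6]
ee_rot: [179.9, -0.2, 7.7]
force: [-5.3, -1.0, 19.6]
gripper_width: 29.7
```

```bash
python3 - <<'E'
from h import *
from workcell import env
w=grab("wrist","12");g=grab("side","12");t=grab("top","12");s=env.state();print(s["time_s"],s["ee_pos"],s["ee_rot"],s["force"],s["torque"],s["gripper_width"],s["qvel"])
crop(t,230,160,110,110,6,"c21.png")
E
```

```text
24.45 [548.82575847  43.15885584 167.57650847] [179.91578803  -0.18484702   7.67086938] [-5.69373707 -1.45551181 19.47344937] [-0.32266365  1.4846014   0.50629563] 29.81784785077709 [ 0.02710899  0.01908181 -0.01583098  0.04933469 -0.03026425 -0.00911714]
```

View pics/c21.png

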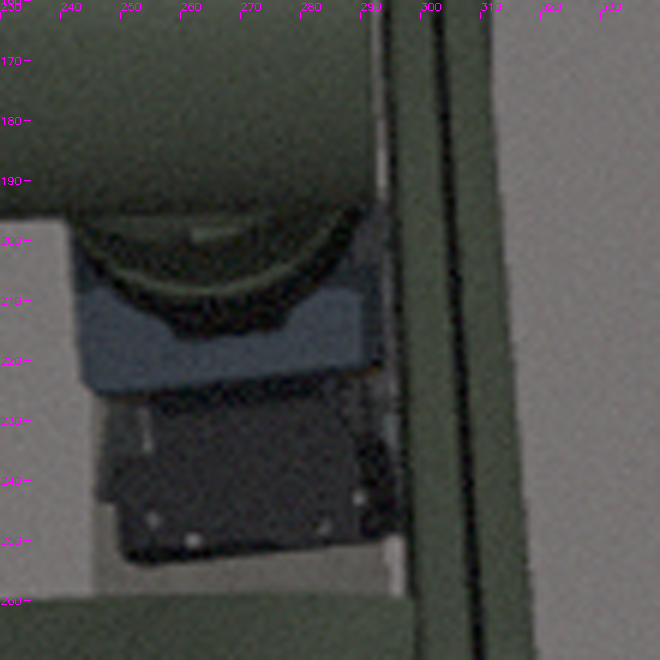

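View pics/wrist12.png

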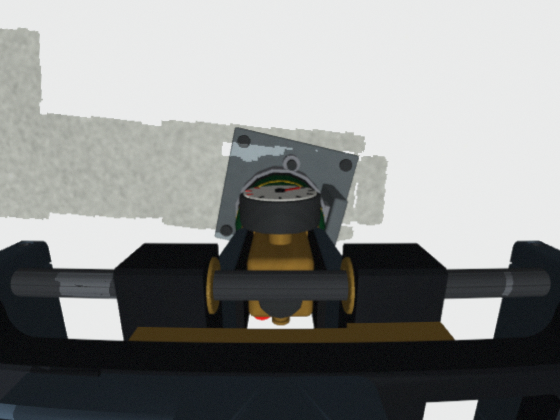

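```bash
python3 - <<'E'
from h import *
from workcell import env
f=ld("wrist12");print("pin top expected px",proj(f,(543.3,-22.1,122)))
s=env.state();print(s["time_s"],s["ee_pos"],s["ee_rot"],s["force"],s["gripper_width"])
print(env.job_done())
E
```

```text
pin top expected px (np.float64(260.79343454465334), np.float64(310.92588117657164))
24.45 [548.82575847  43.15885584 167.57650847] [179.91578803  -0.18484702   7.67086938] [-5.69373707 -1.45551181 19.47344937] 29.81784785077709
the job is handed in; nothing more can be done
None
```

The job is handed in at 24.5 s. `job_done` reports no verdict, so success isn't confirmed beyond the checks below.

**Lock pin:** I took it from the block and lowered it through fork and lug until it stopped with 5.4 N of contact, at the tool height I had worked out for the seated head. I then let go. A wrist picture afterwards put its top about 1.5 mm from where I expected it, with the arm still settling. At the end only a bit of its red head was visible, roughly where it should be. The clamp was not measured separately.

**Regulator:** I gripped it by the free flats, set it into the slots with the gauge on the −x side, pressed it down and turned it 90° clockwise. Last readings:

| Check | Reading |
|---|---|
| Tool height | 167.6 mm (167.5 worked out as fully down) |
| Upward force on the tool | 19.5 N |
| Sideways force | about 6 N |
| Gripper opening | 29.8 mm on the 30 mm body |
| Tilt | about 0.2° |
| Offset from the collar axis | about 0.5 mm |

**Disagreement at the stop:** The turn ended at 7.7° yaw, while I measured the stop at about 9.8°. That is 2° further than estimated, within the allowed 8.6°. The turning torque rose from 0.13 to 0.5 N m, which fits the lugs resting on the stop, but friction could also cause it.

I did not intentionally touch the adapters or the simulator box. I did not measure their positions again at the end.

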